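# Roll a bottle up the batch coder's infeed gutter and bring the pressure arm down

### The job

Load the batch coder: with your fingertips, gently roll the amber bottle that lies at the foot of the sloped gutter up the gutter until it drops between the two rollers and stays there instead of rolling back, and after that push the raised pressure arm over so that its wheel comes to rest on the bottle. Only push: the bottle must not be lifted out of the gutter. Leave the other things on the bench where they are.

Things in the scene. Friction and masses are not known exactly. Their poses are not given: they have to be found in the camera images.
- coder: Benchtop batch coder, fixed to the bench; place and yaw differ each time. Origin on the bench top below the middle of its roller cradle. y: level, pointing up along the infeed gutter, from its foot to the rollers, then the print head and control box. x: level, along the rollers. z up. 'Coder mm' below means x, y, z in this frame.
- gutter (a point): Infeed gutter, fixed: steel channel, two white runner strips, 8 degree slope. Origin on the strips' top face at the upper end; y up the slope, z square to the strips. Coder mm: strips 28 high at the foot (y -200), 51 at the upper end (y -34). Wall at x -38 (bottle's base) 16 above the strips, wall at x 46 (below its shoulder) and 3 thick foot lip (y -203) 8 above; past the lip the bench is free.
- bottle: Bottle to load: smooth amber glass (friction 0.3 to 0.4), 0.17 to 0.34 kg, lying across the gutter against the foot lip, cap to coder +x. Straight body 48 mm across, 72 long; 111 long with neck and cap (26). Origin on its axis at mid straight body, x from base to cap, y and z turn as it rolls. Starts at coder mm y -185, z 54, always 24 above the strips. Centre of mass at x +8. Let go on the slope it rolls back.
- cradle (a point): Where the bottle's origin is when it sits home between the two rollers: coder mm 0, 0, 74.
- roller_first (a point): Centre of the first roller's axis, coder mm 0, -19, 45; the second is at y +19. Both turn freely, with rubber tyres of radius 11 mm at x -24 and 24. The first makes a hump about 2 mm above the gutter line; past it (bottle origin beyond y -19) the bottle drops about 5.5 mm into the cradle and stays. Side plates at x -41 and 80 reach 55 high.
- head_face (a point): Middle of the print head's steel face, coder mm 0, 28, 79: 4 mm clear of a seated bottle. Head and ink cartridge reach back to y 162 and are at most 106 high; two arm brackets at x -36 and 36, y 73 to 97, reach 119 high.
- press_arm (a joint): Pressure arm angle (rad): 0 level, reaching from its pivot over the cradle towards the gutter; grows as it is raised; 1.57 upright; 2.0 at most, leaning back over the print head. Starts at 1.65 to 1.9, held by friction. Moves with under 3 N at the knob. Below about 1.0 it falls by its own weight, damped; above 1.35 it stays. On a seated bottle it reads about 0.05; with no bottle -0.2.
- press_knob (a point): Centre of the black ball knob (20 mm across) at the end of the pressure arm, 126 mm from the pivot. The arm is a bar 26 mm wide (along the coder's x) and 12 mm thick, solid for its last 18 mm before the knob's 10 mm stem (94 to 112 mm from the pivot).
- press_pivot (a point): The pressure arm's hinge axis (parallel to the coder's x), 85 mm beyond the cradle's middle and 108 mm above the bench.
- press_wheel: Rubber wheel of the pressure arm, 28 mm in diameter, 16 mm wide, 85 mm from the pivot. Origin at its centre; it comes down on the middle of the bottle's body.
- bottle_b: Bystander: a bottle like the first, standing upright, 48 mm in diameter, 111 mm tall. Origin at the centre of its underside.
- bottle_c: Bystander: another such bottle, standing upright. Origin at the centre of its underside.
- jar: Bystander: squat glass cream jar with a white lid, 66 mm in diameter, 56 mm tall. Origin at the centre of its underside.
- beaker: Bystander: glass beaker, 76 mm in diameter, 105 mm tall, standing. Origin at the centre of its underside.
- cap: Bystander: spare black bottle cap, 28 mm in diameter, 18 mm tall, standing on the bench. Origin at the centre of its underside.
- spatula: Bystander: spatula lying on the bench, 200 mm long. Origin below its middle, x from the handle to the working end.
- wrench: Bystander: steel wrench lying on the bench, 170 mm long. Origin below its middle, x from the handle to the working end.
There are look-alikes about, which are no part of the job. Leave any blue or grey look-alike of the bottle alone.

How it is judged (in metres and radians):
On the way, in this order (a step that is already met when the one before it is completed fails the run):
1. the bottle lies in the cradle between the two rollers while the pressure arm is still raised (distance between bottle and cradle below 0.012 m and y of bottle in the frame of coder between -0.005 and 0.005 m and z of bottle in the frame of coder between 0.07 and 0.078 m and angle between the x axis of bottle and the x axis of coder, either way round below 0.08 rad and value of joint press_arm above 1.2 rad), for 0.3 s.
2. the pressure wheel rests on the bottle (contact force between press_wheel and bottle above 0.3 N and value of joint press_arm between -0.08 and 0.15 rad), for 0.2 s.
At the end, for the whole second after the job is handed in: Bottle at rest between the rollers (within 5 mm of the cradle point along the gutter, 4 mm in height, about 10 mm along the rollers, square within 0.08 rad); pressure arm down (-0.08 to 0.15 rad), its wheel pressing the bottle with over 0.3 N; every bystander within 30 mm of its start (all of step 2 and distance between bottle and cradle below 0.012 m and y of bottle in the frame of coder between -0.005 and 0.005 m and z of bottle in the frame of coder between 0.07 and 0.078 m and angle between the x axis of bottle and the x axis of coder, either way round below 0.08 rad and linear speed of bottle below 0.02 m/s and distance of each of bottle_b, bottle_c, jar, beaker, cap, spatula, wrench from where it was at the start of the episode below 0.03 m); the robot touches nothing.
It fails at once if the bottle is lifted more than 16 mm off the gutter or rollers, or falls out of the gutter (z of bottle in the frame of gutter above 0.04 m or height (world z) of bottle below 0.04 m).
It fails at once if the fingers press the glass bottle with more than 40 N (contact force between the fingers and bottle above 40 N).
It fails at once if a bystander is pushed more than 30 mm, lifted or tipped over (distance of any of bottle_b, bottle_c, jar, beaker, cap, spatula, wrench from where it was at the start of the episode above 0.03 m or angle between any of bottle_b, bottle_c, jar, beaker, cap's own z axis and vertical above 0.6 rad).
It also fails if it takes over 67 s, if anything falls off the work surface, if the arm or the gripper's body presses on something with over 40 N, if the wrist force passes 120 N, or if a joint passes its speed limit or range.

### The arm

A 7-joint arm with a two-finger parallel gripper is mounted at the origin on the work surface. World frame = base frame: x ahead of the robot, y to its left, z up, the work surface at z = 0. Lengths are in mm, angles in rad, forces in N, time in s.
With the tool pointing down it reaches from about 400 to 875 mm from the base axis. Payload 4.4 kg.
Tool frame: the origin (TCP) lies between the finger pads; the fingertips stand ctrl.tcp_to_tips ahead of it and the grasp point (between the pads) lies 8 mm behind it (ctrl.tcp_to_tips is the distance from the TCP to the fingertips, in mm); z points along the fingers, y is the direction in which the jaws open and shut (so a half turn about z gives the same grasp; the last joint's range is limited). The gripper opens to 85 mm and grips with 20 to 120 N. Pads are 22 mm wide; open, the fingers measure 114 mm over their backs; the gripper's body (76 mm by 85 mm) begins 54 mm behind the grasp point. The pads swing forward as they close: fully open they stand 13 mm farther back than shut.
Start: joints at [1.139, 0.628, 0.038, 1.517, -0.027, 0.996, -0.02], TCP at [232.53, -606.999, 242.313] pointing down, gripper open.
Joint ranges: [-3.06, 3.06], [-0.37, 2.12], [-1.25, 1.32], [0.18, 2.47], [-1.1, 4.24], [0.23, 1.98], [-2.94, 2.94]. Speed limits (rad/s): [2.57, 2.57, 3.14, 3.14, 3.14, 3.14, 3.14].

### API

Orientations are given as [roll, pitch, yaw] about the fixed x, y, z axes, in that order (R = Rz(yaw) Ry(pitch) Rx(roll)).
In Python, from cell import ctrl gives the robot as it stands.
- The arm moves only by the tool send_rows, never from a script. Its argument "rows" is a list of rows, each an object of numbers: "x", "y", "z": the shift along the world's x, y, z in cm; "roll": the turn about the world's z in degrees; "claw": the closure, from 0 (fully open) to 1 (shut). A call has 1 to 5 rows; each row is the pose to reach, as a shift and turn from the pose commanded when the call began; what a row does not reach only later rows make up. A row lasts 1/12 s, in which the tool goes at most 41.7 mm and 7.16 degrees, less where a joint would pass 70% of its speed; a pose out of reach is approached as far as the arm can. A call with a gripper value outside its range is refused whole. The fingers move at their own pace and stop on an object; the grip force is fixed at half the most. Time passes only in rows, so rows that repeat a pose let the fingers close. It gives the time, the measured TCP pose, the force and the opening at its end, in the units of the state.
- ctrl.read_state(): the state, without advancing time (a new reading comes with each control period).
- ctrl.get_image(name): name is "side" or "top"; returns (picture, depth): 384x512x3 uint8, blue, green, red; 384x512 float32, mm along the optical axis (not along the pixel's ray), 0 where there is no reading.
- ctrl.get_calibration(name): a dict with "intrinsics" (3x3 intrinsics, pixels), "dist_coeffs" ([k1, k2, p1, p2, k3] as OpenCV has them; the pictures are not rectified), "T" (4x4, takes a point from camera to world coordinates). Camera axes: x right, y down, z forward; pixel columns grow to the right and rows downward; lengths in mm; the calibration is good to about 2 mm. A picture is of the moment at which its call begins. get_calibration takes no time and is no camera call.
- ctrl.finish_job(): hands the job in, once; it reports no verdict.
Trained networks look in the newest picture that a camera, given by its name, has taken for a name from the list of things; names that differ only in an ending like _2 or _b are one class to them, and where a whole thing is asked for, a point or a joint stands for the part that bears it (a point fixed in the world has none). Each returns a list of dicts, best first, with "confidence" (0 to 1); they miss things now and then, are a little off and sometimes report something else, mostly with a low value. They report only what shows in the picture. A call takes as long as a camera call. They do not tell look-alikes from the thing itself.
- ctrl.recognise(camera, query): "uv" ([column, row] in pixels, amid what is visible of it).
- ctrl.regions_of(camera, query): "region" (384x512 bool, what is visible of it) and "uv" ([column, row] in pixels, amid what is visible of it).
- ctrl.place_of(camera, query): "uv" ([column, row] in pixels: a listed point, or the origin of a listed thing).
The state is a dict: "clock": time; "qpos": joint angles; "qd": joint speeds; "tau": joint torques, N m; "eef_pos": TCP position; "tool_rot": TCP orientation; "force": force on the tool from outside, world axes, zero at the start; "torque": the same for the moment, N m; "width": finger opening in mm.
Only numpy, scipy, OpenCV 4.12 (cv2) and the standard library are available. Lean on these libraries where they do the work, as an engineer would, in place of code of your own. Each camera call takes 0.05 s, during which the arm holds its last target. There are 200 camera calls.

## Working session

There is one attempt and no reset: what is moved stays moved. The work goes in short steps, Python scripts to look and compute and a tool call to move; the robot and the scene stay as the last step left them, time stands still between calls to the robot, and variables do not carry over. Pictures are saved under pics/ and viewed, on a budget of 10 in all, crops included, one or two more only if the job needs it, and the job is handed in when it is done.

Besides the shell and the picture viewer there is one more tool, called as name(argument=value, ...) on one line, values as JSON. send_rows: Moves the arm, as the interface text tells. Its arguments: {"type":"object","properties":{"rows":{"type":"array"}},"required":["rows"]}

```bash
mkdir -p pics; ls; cat > h.py <<'E'
import numpy as np, cv2
from cell import ctrl
def world(cam,uv,depth=None,z=None):
    c=ctrl.get_calibration(cam);K=np.array(c["intrinsics"]);T=np.array(c["T"])
    p=cv2.undistortPoints(np.array([[uv]],float),K,np.array(c["dist_coeffs"]))[0,0]
    r=np.array([p[0],p[1],1.])
    if z is not None:
        d=T[:3,:3]@r; depth=(z-T[2,3])/d[2]
    return T[:3,:3]@(r*depth)+T[:3,3]
def proj(cam,P):
    c=ctrl.get_calibration(cam);T=np.linalg.inv(np.array(c["T"]))
    P=np.atleast_2d(P)
    return cv2.projectPoints((P@T[:3,:3].T+T[:3,3]).astype(float),np.zeros(3),np.zeros(3),np.array(c["intrinsics"]),np.array(c["dist_coeffs"]))[0][:,0]
E
python3 - <<'E'
from h import *
for n in("side","top"):
    im,d=ctrl.get_image(n); cv2.imwrite(f"pics/{n}0.png",im); np.save(n+"d.npy",d)
    print(n,np.array(ctrl.get_calibration(n)["T"]).round(2)[:3].tolist())
    for q,z in(("cradle",74),("gutter",51),("roller_first",45),("bottle",52),("head_face",79),("press_pivot",108),("press_knob",230)):
        for r in ctrl.place_of(n,q)[:2]:
            uv=r["uv"];print(q,np.round(uv),round(r["confidence"],2),world(n,uv,z=z).round(1))
print(ctrl.read_state(),ctrl.tcp_to_tips)
E
```

```text
pics
side [[-0.93, -0.23, 0.27, 188.1], [-0.36, 0.63, -0.69, 735.5], [-0.01, -0.74, -0.67, 860.72]]
cradle [223. 214.] 0.96 [556.8  30.7  74. ]
cradle [304. 224.] 0.2 [363.5  -5.1  74. ]
gutter [235. 212.] 0.8 [541.7  -5.9  51. ]
gutter [269. 179.] 0.48 [ 504.1 -151.9   51. ]
roller_first [227. 216.] 0.56 [556.3  10.7  45. ]
roller_first [304. 226.] 0.34 [368.9 -25.6  45. ]
bottle [336. 172.] 0.89 [ 344.2 -243.9   52. ]
bottle [388. 163.] 0.88 [ 220.2 -330.5   52. ]
head_face [213. 216.] 0.69 [571.4  51.2  79. ]
press_pivot [194. 225.] 0.87 [586.8 116.  108. ]
press_knob [183. 186.] 0.86 [594.  125.6 230. ]
top [[-0.01, -0.99, 0.13, 351.66], [-1.0, 0.02, 0.01, -55.42], [-0.01, -0.13, -0.99, 1365.31]]
cradle [235. 183.] 0.58 [557.8  39.3  74. ]
gutter [250. 186.] 0.64 [553.4  -0.7  51. ]
roller_first [244. 188.] 0.68 [548.2  15.4  45. ]
bottle [385. 303.] 0.95 [ 234.3 -354.8   52. ]
bottle [349. 263.] 0.88 [ 343.1 -260.6   52. ]
head_face [226. 182.] 0.81 [560.3  62.1  79. ]
head_face [236. 188.] 0.5 [545.4  34.5  79. ]
press_pivot [206. 175.] 0.66 [574.7 112.7 108. ]
press_knob [191. 161.] 0.74 [588.9 130.  230. ]
{'clock': 0.8, 'qpos': array([ 1.13923049,  0.62838182,  0.03852722,  1.51736527, -0.02696759,
        0.9962867 , -0.02000875]), 'qd': array([-0.00095871,  0.0008547 , -0.00036702, -0.00019795,  0.0005702 ,
       -0.0010752 ,  0.00083291]), 'tau': array([-3.12051652e-04, -5.63202989e+01,  1.22537546e+00, -1.93773097e+01,
        1.08795121e-02,  1.46849590e-03, -3.65293613e-05]), 'eef_pos': array([ 232.49867147, -607.03824354,  242.33686032]), 'tool_rot': array([3.14151473e+00, 3.96793926e-06, 3.65728467e-01]), 'force': array([ 0.75282786, -0.30873415,  0.24604409]), 'torque': array([-0.00043068, -0.00149154,  0.00207925]), 'width': 85.3434451024587} 11.0
```

```bash
python3 - <<'E'
import cv2,numpy as np
a=cv2.imread("pics/side0.png");b=cv2.imread("pics/top0.png")
cv2.imwrite("pics/a.png",cv2.resize(a,(800,600)))
cv2.imwrite("pics/b.png",cv2.resize(b,(800,600)))
E
```

```text
(no output)
```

View pics/a.png

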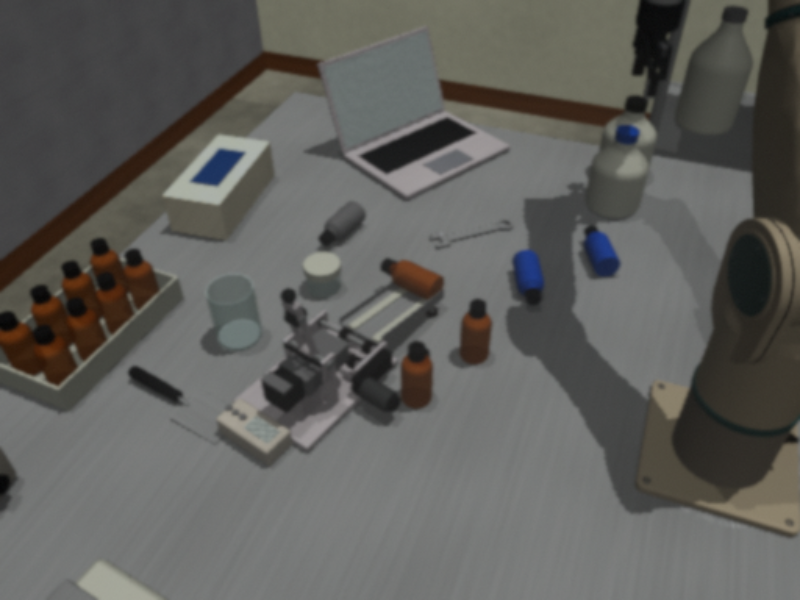

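View pics/b.png

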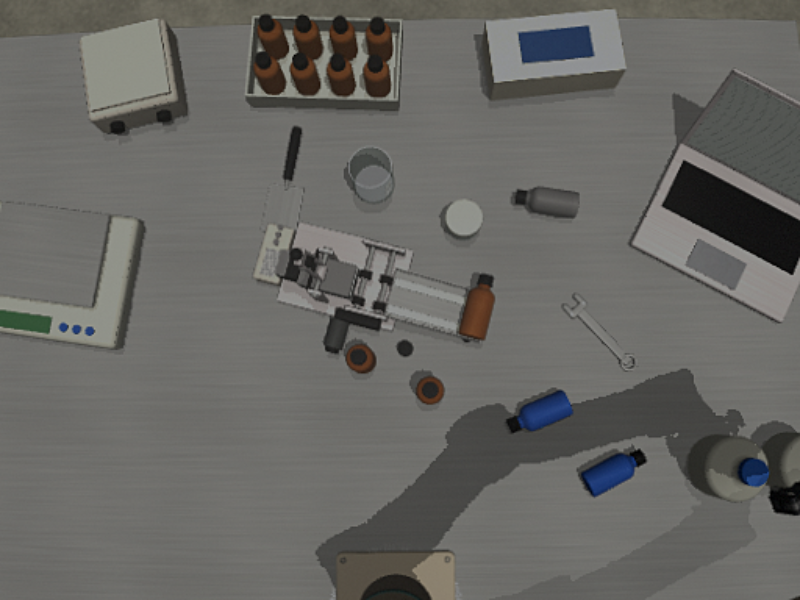

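The side view shows the bottle at about (415,278) and the arm knob at (290,297), both in the 800-px picture. In the top view the bottle is at (477,307), the rollers at about (375,280), and the free cap and bottles on the robot side at (405,348), (360,358) and (430,390). Next I fit the coder pose.

```bash
cat >> h.py <<'E'
PTS={"cradle":(0,0,74),"gutter":(0,-34,51),"roller_first":(0,-19,45),"head_face":(0,28,79),"press_pivot":(0,85,108)}
def c2w(p,P):
    x,y,t=p;P=np.atleast_2d(np.array(P,float));c,s=np.cos(t),np.sin(t)
    return np.c_[x+c*P[:,0]-s*P[:,1],y+s*P[:,0]+c*P[:,1],P[:,2]]
def w2c(p,P):
    x,y,t=p;P=np.atleast_2d(np.array(P,float))-[x,y,0];c,s=np.cos(t),np.sin(t)
    return np.c_[c*P[:,0]+s*P[:,1],-s*P[:,0]+c*P[:,1],P[:,2]]
def amber(cam,uv,im,d,R=30):
    hsv=cv2.cvtColor(im,cv2.COLOR_BGR2HSV)
    m=((hsv[...,0]<18)&(hsv[...,1]>120)&(hsv[...,2]>40)).astype(np.uint8)
    n,l=cv2.connectedComponents(m); k=l[int(uv[1]),int(uv[0])]
    ys,xs=np.nonzero((l==k)&(d>0)); 
    return np.array([world(cam,(x,y),d[y,x]) for x,y in zip(xs,ys)])
E
python3 - <<'E'
from h import *
from scipy.optimize import least_squares
obs=[]
for n in("side","top"):
    im,d=ctrl.get_image(n)
    for q,P in PTS.items():
        for r in ctrl.place_of(n,q)[:1]: obs.append((n,P,r["uv"],q))
    for r in ctrl.place_of(n,"bottle"):
        w=world(n,r["uv"],z=54)
        print(n,"bottle",np.round(r["uv"]),round(r["confidence"],2),w.round(1))
    b=amber(n,(307,196) if n=="top" else (266,179),im,d)
    q=b-b.mean(0);u,s,v=np.linalg.svd(q[:,:2],full_matrices=False)
    print("amber",len(b),b.mean(0).round(1),"axis",v[0],(q[:,:2]@v.T).min(0),(q[:,:2]@v.T).max(0),"zmax",np.percentile(b[:,2],[5,50,98]))
    np.save(n+"b.npy",b)
f=lambda p:np.concatenate([(proj(n,c2w(p,P))[0]-uv) for n,P,uv,q in obs])
s=least_squares(f,[557,35,-.25],loss="soft_l1",x_scale=[1,1,.01]);p=s.x
print(p)
for (n,P,uv,q),r in zip(obs,f(p).reshape(-1,2)):print(n,q,r.round(1))
np.save("p.npy",p)
for n in("side","top"):print(n,w2c(p,np.load(n+"b.npy").mean(0)))
for n in("side","top"):
    r=ctrl.place_of(n,"press_knob")[0]["uv"]
    th=np.linspace(1.5,2,51);e=[np.linalg.norm(proj(n,c2w(p,(0,85-126*np.cos(t),108+126*np.sin(t))))[0]-r) for t in th]
    print("theta",th[np.argmin(e)],min(e))
E
```

```text
side bottle [222. 141.] 0.89 [ 693.  -261.1   54. ]
side bottle [387. 161.] 0.85 [ 223.7 -336.5   54. ]
side bottle [268. 179.] 0.77 [ 506.2 -149.6   54. ]
side bottle [304. 225.] 0.73 [368.6 -19.4  54. ]
side bottle [263. 253.] 0.7 [428.6  96.5  54. ]
side bottle [336. 174.] 0.69 [ 341.5 -232.9   54. ]
side bottle [228. 216.] 0.68 [550.8  15.9  54. ]
amber 427 [ 507.3 -134.4   71.2] axis [-0.97196312  0.23513333] [-55.97597493 -25.1190019 ] [36.33260233 16.48307128] zmax [58.28965044 72.83422607 80.54762195]
top bottle [350. 264.] 0.96 [ 339.4 -264.5   54. ]
top bottle [303. 204.] 0.89 [ 501.2 -142.5   54. ]
top bottle [235. 230.] 0.85 [435.4  41.3  54. ]
top bottle [355. 126.] 0.69 [ 717.3 -291.8   54. ]
top bottle [277. 247.] 0.49 [388.8 -70.8  54. ]
amber 521 [ 511.6 -147.2   71.9] axis [-0.9607865  0.2772892] [-51.87407275 -21.83170113] [40.64571797 22.26225296] zmax [61.76370495 73.00416952 80.71895594]
[ 5.58424873e+02  3.16946612e+01 -3.10169105e-01]
side cradle [10.3 -3.3]
side gutter [-0.2  1.1]
side roller_first [-1.5  2.8]
side head_face [2.5 0.2]
side press_pivot [ 1.1 -2.7]
top cradle [ 1.3 -1. ]
top gutter [-2.6 -0.5]
top roller_first [-1.8  0.4]
top head_face [-0.  -2.5]
side [[   1.98762494 -173.8126843    71.18376818]]
top [[  10.02853403 -184.68214186   71.94378843]]
theta 1.69 0.6934478906002791
theta 1.8 2.129304518006179
```

```bash
python3 - <<'E'
from h import *
p=np.load("p.npy"); im=cv2.imread("pics/top0.png");d=np.load("topd.npy")
c=ctrl.get_calibration("top");K=np.array(c["intrinsics"]);T=np.array(c["T"])
# orthorectify colour onto z=55 plane in coder frame, 3px/mm -> region x -120..120,y -230..120
s=2.2
xs=np.arange(-130,140,1/s);ys=np.arange(130,-230,-1/s)
out=[]
for z in(55,):
    X,Y=np.meshgrid(ys,xs) # rows = x, columns = y (descending)
    P=np.c_[Y.ravel(),X.ravel(),np.full(X.size,z)]
    uv=proj("top",c2w(p,P)).reshape(X.shape+(2,)).astype(np.float32)
    o=cv2.remap(im,uv[...,0],uv[...,1],cv2.INTER_CUBIC)
    o=cv2.flip(o,0)
    for y in(-200,-100,-34,0,28,85):
        k=int((130-y)*s);cv2.line(o,(k,0),(k,len(o)),(0,255,0),1);cv2.putText(o,str(y),(k,12),0,.4,(0,255,255),1)
    for x in(-38,0,46):
        k=int((140-x)*s);cv2.line(o,(0,k),(o.shape[1],k),(0,255,0),1);cv2.putText(o,str(x),(0,k),0,.4,(0,255,255),1)
cv2.imwrite("pics/ortho.png",o);print(o.shape)
for n in("side","top"):
    b=np.load(n+"b.npy");h=b[b[:,2]>76];q=h-h.mean(0);v=np.linalg.svd(q[:,:2],full_matrices=False)[2][0];print(n,len(h),h.mean(0),v,np.arctan2(v[1],v[0]))
E
```

```text
(594, 792, 3)
side 148 [ 507.47731408 -142.4540543    78.15259944] [-0.96780894  0.25168602] 2.8871706940227675
top 126 [ 510.85659926 -148.69639427   77.94838916] [-0.96160996  0.2744199 ] 2.863606259249377
```

View pics/ortho.png

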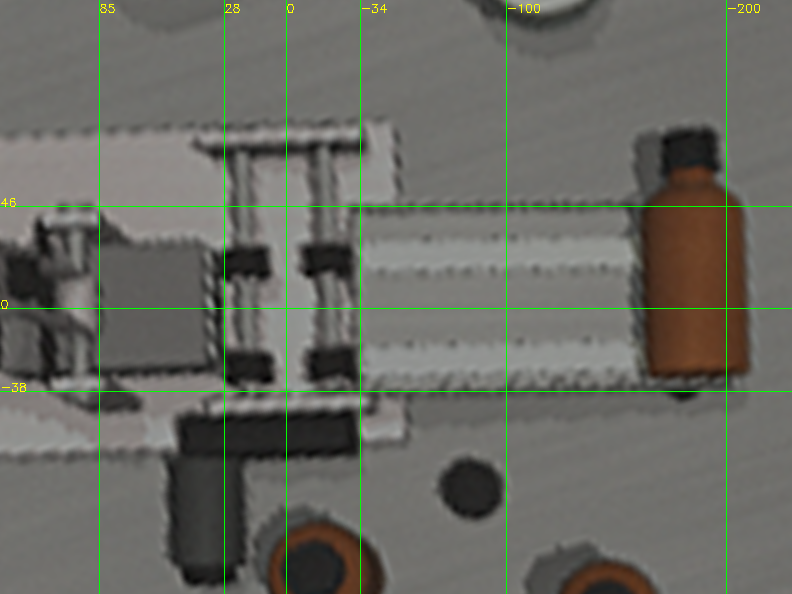

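The ortho view puts the tyres at x +21 and -26 and the strips at +25 and -24. The edges tilt about 0.027 rad, so I correct the pose to (556.5, 32.3, -0.283). It also shows the spare cap at (470,488). Before travelling I check obstacle heights along the path.

```bash
python3 - <<'E'
from h import *
p=np.array([556.5,32.3,-.283]);np.save("p.npy",p)
d=np.load("topd.npy");v,u=np.mgrid[0:384:2,0:512:2];m=d[v,u]>0
W=[world("top",(a,b),d[b,a]) for a,b in zip(u[m],v[m])];W=np.array(W)
A=np.array([232,-607]);B=c2w(p,(3,-245,0))[0,:2];t=(B-A)/np.linalg.norm(B-A);n=np.array([-t[1],t[0]])
s=(W[:,:2]-A)@t;q=abs((W[:,:2]-A)@n)
for k in range(-60,560,40):
    g=W[(s>k)&(s<k+40)&(q<80)];print(k,len(g),g[:,2].max().round() if len(g) else None)
for P in((3,-245,0),(0,0,0),(0,165,0),(0,28,0)):print(P,c2w(p,P)[0].round(1))
for cy in (-220,-240,-260,-280): 
    C=w2c(p,W);g=C[(abs(C[:,1]-cy)<10)&(abs(C[:,0])<80)];print(cy,g[:,2].max())
print(B-A)
E
```

```text
Traceback (most recent call last):
  File "h.py", line 4, in world
    c=ctrl.get_calibration(cam);K=np.array(c["intrinsics"]);T=np.array(c["T"])
ValueError: time passes only in moves, steps and waits
```

```bash
sed -i 's/^from cell import ctrl$/from cell import ctrl\nimport functools\ncal=functools.lru_cache(None)(lambda n: ctrl.get_calibration(n))/; s/c=ctrl.get_calibration(cam)/c=cal(cam)/' h.py
python3 - <<'E'
from h import *
p=np.array([556.5,32.3,-.283]);np.save("p.npy",p)
d=np.load("topd.npy");v,u=np.mgrid[0:384:2,0:512:2];m=d[v,u]>0
W=np.array([world("top",(a,b),d[b,a]) for a,b in zip(u[m],v[m])])
A=np.array([232,-607]);B=c2w(p,(3,-245,0))[0,:2];t=(B-A)/np.linalg.norm(B-A);n=np.array([-t[1],t[0]])
s=(W[:,:2]-A)@t;q=abs((W[:,:2]-A)@n)
for k in range(-60,560,40):
    g=W[(s>k)&(s<k+40)&(q<80)];print(k,len(g),g[:,2].max().round() if len(g) else None)
for P in((3,-245,0),(0,0,0),(0,165,0),(0,28,0)):print(P,c2w(p,P)[0].round(1))
C=w2c(p,W)
for cy in (-220,-240,-260,-280): 
    g=C[(abs(C[:,1]-cy)<10)&(abs(C[:,0])<80)];print(cy,g[:,2].max())
print(B-A)
E
```

```text
-60 190 120.0
-20 112 170.0
20 350 349.0
60 347 134.0
100 201 7.0
140 197 35.0
180 209 36.0
220 204 14.0
260 204 12.0
300 194 54.0
340 209 45.0
380 207 9.0
420 203 7.0
460 202 7.0
500 203 83.0
540 205 79.0
(3, -245, 0) [ 491.  -203.8    0. ]
(0, 0, 0) [556.5  32.3   0. ]
(0, 165, 0) [602.6 190.7   0. ]
(0, 28, 0) [564.3  59.2   0. ]
-220 7.472232934480644
-240 7.388253283333825
-260 6.135220807981341
-280 6.814481076584343
[258.96746224 403.20788557]
```

send_rows(rows=[{"x": 2.4, "y": 3.3, "z": 0, "roll": 7, "claw": 0.53}, {"x": 4.6, "y": 6.6, "z": 0, "roll": 14, "claw": 0.53}, {"x": 7, "y": 10, "z": 0, "roll": 21, "claw": 0.53}, {"x": 9.2, "y": 13.4, "z": 0, "roll": 28, "claw": 0.53}, {"x": 11.5, "y": 17, "z": 0, "roll": 35, "claw": 0.53}])

```text
clock: 2.02
eef_pos: [347.7, -436.5, 242.5]
tool_rot: [3.141, 0.0, 0.982]
force: [0.1, 0.1, -0.3]
width: 40.0
```

send_rows(rows=[{"x": 2.2, "y": 3.5, "roll": 6, "claw": 0.53}, {"x": 4.4, "y": 7, "roll": 12, "claw": 0.53}, {"x": 6.6, "y": 10.5, "z": 0, "roll": 17.5, "claw": 0.53}, {"x": 8.8, "y": 14, "z": 0, "roll": 17.5, "claw": 0.53}, {"x": 11, "y": 17.5, "z": -2, "roll": 17.5, "claw": 0.53}])

```text
$.rows[0]: bad value
```

send_rows(rows=[{"x": 1.7, "y": 3, "z": -1, "claw": 0.53}, {"x": 3.3, "y": 5.8, "z": -3, "claw": 0.53}, {"x": 3.3, "y": 5.8, "z": -6, "claw": 0.53}, {"x": 3.3, "y": 5.8, "z": -9, "claw": 0.53}, {"x": 3.3, "y": 5.8, "z": -12, "claw": 0.53}])

```text
$.rows[0]: bad value
```

send_rows(rows=[{"x": 2.2, "y": 3.5, "z": 0, "roll": 6, "claw": 0.53}, {"x": 4.4, "y": 7, "z": 0, "roll": 12, "claw": 0.53}, {"x": 6.6, "y": 10.5, "z": 0, "roll": 17.5, "claw": 0.53}, {"x": 8.8, "y": 14, "z": 0, "roll": 17.5, "claw": 0.53}, {"x": 11, "y": 17.5, "z": -2, "roll": 17.5, "claw": 0.53}])

```text
clock: 2.43
eef_pos: [458.2, -264.9, 227.0]
tool_rot: [3.134, 0.001, 1.283]
force: [0.9, -0.5, -1.4]
width: 40.1
```

send_rows(rows=[{"x": 1.7, "y": 3, "z": -1, "roll": 0, "claw": 0.53}, {"x": 3.3, "y": 5.8, "z": -3, "roll": 0, "claw": 0.53}, {"x": 3.3, "y": 5.8, "z": -6, "roll": 0, "claw": 0.53}, {"x": 3.3, "y": 5.8, "z": -9, "roll": 0, "claw": 0.53}, {"x": 3.3, "y": 5.8, "z": -12, "roll": 0, "claw": 0.53}])

```text
clock: 2.85
eef_pos: [488.7, -207.4, 103.4]
tool_rot: [3.14, -0.0, 1.284]
force: [-0.3, -0.4, -0.7]
width: 40.0
```

```bash
python3 - <<'E'
from h import *
p=np.load("p.npy");s=ctrl.read_state();print(s["eef_pos"],s["tool_rot"],w2c(p,s["eef_pos"]),ctrl.tcp_to_tips)
o=[]
for n in("side","top"):
    im,d=ctrl.get_image(n)
    a=proj(n,c2w(p,(0,-200,60)))[0];x,y=int(a[0]),int(a[1]);x=min(max(x,70),441)
    o.append(cv2.resize(im[max(y-70,0):max(y-70,0)+140,x-70:x+70],(400,400),interpolation=cv2.INTER_CUBIC))
    # points near fingers
    P=[]
    for b in range(max(y-90,0),y+90):
        for c in range(x-70,x+70):
            if d[b,c]>0:P.append(world(n,(c,b),d[b,c]))
    C=w2c(p,P);g=C[(C[:,1]<-215)&(C[:,1]>-290)&(abs(C[:,0])<70)&(C[:,2]>40)]
    for k in range(40,220,15):
        h=g[(g[:,2]>k)&(g[:,2]<=k+15)]
        if len(h):print(n,k,len(h),h.min(0).round(),h.max(0).round())
cv2.imwrite("pics/c.png",np.hstack(o))
E
```

```text
[ 488.73366988 -207.41519349  103.41438435] [ 3.14002656e+00 -2.62404492e-05  1.28390973e+00] [[   1.86676311 -249.10271914  103.41438435]] 11.0
side 85 12 [ -24. -256.   95.] [  32. -236.  100.]
side 100 65 [ -31. -258.  101.] [  38. -236.  115.]
side 115 68 [ -33. -255.  115.] [  36. -234.  130.]
side 130 86 [ -49. -259.  130.] [  53. -232.  145.]
side 145 149 [ -53. -262.  145.] [  61. -231.  160.]
side 160 186 [ -58. -268.  160.] [  63. -230.  175.]
side 175 167 [ -63. -260.  175.] [  69. -228.  190.]
side 190 271 [ -67. -262.  190.] [  68. -226.  205.]
side 205 57 [ -39. -256.  205.] [  40. -233.  219.]
top 100 2 [ -34. -244.  106.] [ -31. -243.  108.]
top 115 1 [ -27. -237.  130.] [ -27. -237.  130.]
top 130 11 [ -46. -249.  133.] [ -30. -237.  145.]
top 145 16 [ -52. -262.  145.] [ -27. -234.  159.]
top 160 4 [ -51. -238.  163.] [ -25. -233.  175.]
top 175 54 [ -66. -261.  176.] [ -32. -237.  190.]
top 190 60 [ -65. -261.  190.] [ -35. -238.  203.]
top 205 7 [ -37. -250.  208.] [ -22. -221.  219.]
```

View pics/c.png

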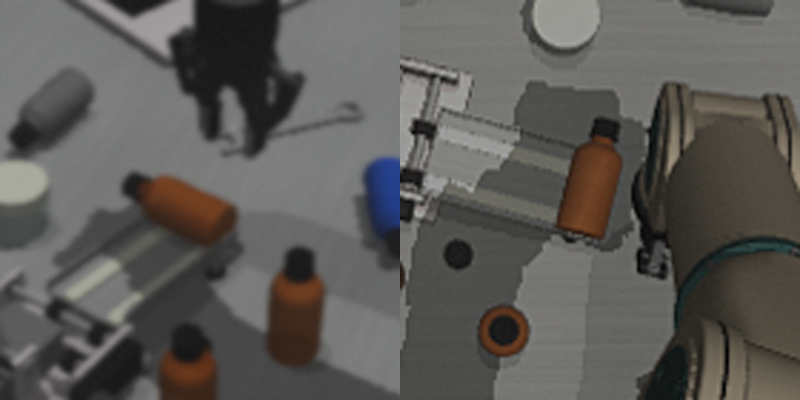

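The side crop shows the open fingertips clear and well behind the bottle, and the depth readings put the tips about 8 mm below the TCP. Next I go down to pushing height.

send_rows(rows=[{"x": 0, "y": 0, "z": -2, "roll": 0.3, "claw": 0.53}, {"x": 0, "y": 0, "z": -4, "roll": 0.3, "claw": 0.53}, {"x": 0, "y": 0, "z": -4.7, "roll": 0.3, "claw": 0.53}, {"x": 0.15, "y": 0.5, "z": -4.7, "roll": 0.3, "claw": 0.53}, {"x": 0.35, "y": 1.2, "z": -4.7, "roll": 0.3, "claw": 0.53}])

```text
clock: 3.37
eef_pos: [491.9, -196.7, 58.3]
tool_rot: [3.14, 0.0, 1.286]
force: [0.6, 1.0, 0.2]
width: 40.2
```

send_rows(rows=[{"x": 0.06, "y": 0.19, "z": 0, "roll": 0, "claw": 0.53}, {"x": 0.11, "y": 0.38, "z": 0, "roll": 0, "claw": 0.53}, {"x": 0.17, "y": 0.58, "z": 0, "roll": 0, "claw": 0.53}, {"x": 0.22, "y": 0.77, "z": 0, "roll": 0, "claw": 0.53}, {"x": 0.28, "y": 0.96, "z": 0, "roll": 0, "claw": 0.53}])

```text
clock: 3.78
eef_pos: [494.4, -186.5, 57.6]
tool_rot: [3.141, 0.0, 1.287]
force: [0.3, 1.3, 0.2]
width: 40.1
```

send_rows(rows=[{"x": 0.08, "y": 0.27, "z": -0.2, "roll": 0, "claw": 0.53}, {"x": 0.16, "y": 0.54, "z": -0.15, "roll": 0, "claw": 0.53}, {"x": 0.24, "y": 0.81, "z": -0.1, "roll": 0, "claw": 0.53}, {"x": 0.32, "y": 1.08, "z": -0.05, "roll": 0, "claw": 0.53}, {"x": 0.4, "y": 1.35, "z": 0, "roll": 0, "claw": 0.53}])

```text
clock: 4.2
eef_pos: [498.3, -173.0, 57.2]
tool_rot: [3.142, 0.0, 1.287]
force: [-1.5, -1.2, 1.1]
width: 40.3
```

send_rows(rows=[{"x": 0.11, "y": 0.38, "z": 0.06, "roll": 0, "claw": 0.53}, {"x": 0.22, "y": 0.77, "z": 0.11, "roll": 0, "claw": 0.53}, {"x": 0.33, "y": 1.15, "z": 0.17, "roll": 0, "claw": 0.53}, {"x": 0.45, "y": 1.54, "z": 0.22, "roll": 0, "claw": 0.53}, {"x": 0.56, "y": 1.92, "z": 0.28, "roll": 0, "claw": 0.53}])

```text
clock: 4.62
eef_pos: [504.0, -153.3, 60.1]
tool_rot: [3.142, -0.0, 1.288]
force: [-0.1, -0.8, 0.5]
width: 40.2
```

```bash
cat > chk.py <<'E'
from h import *
import sys
p=np.load("p.npy");s=ctrl.read_state();t=w2c(p,s["eef_pos"])[0]
print(s["clock"],"tcp coder",t.round(1),"yaw",s["tool_rot"][2].round(3),"F",s["force"].round(1))
y0=t[1]+36 if len(sys.argv)<2 else float(sys.argv[1])
for n in("side","top"):
    im,d=ctrl.get_image(n);cv2.imwrite(f"pics/{n}_{s['clock']:.1f}.png",im)
    z0=54+.14*(y0+185)
    hsv=cv2.cvtColor(im,cv2.COLOR_BGR2HSV);m=(hsv[...,0]<18)&(hsv[...,1]>110)&(hsv[...,2]>25)&(d>0)
    a=proj(n,c2w(p,(0,y0,z0)))[0].astype(int);k=np.zeros_like(m);k[a[1]-40:a[1]+40,a[0]-40:a[0]+40]=1
    ys,xs=np.nonzero(m&k)
    C=w2c(p,[world(n,(x,y),d[y,x]) for x,y in zip(xs,ys)])
    C=C[(abs(C[:,0])<75)&(abs(C[:,1]-y0)<40)&(C[:,2]>45)]
    if len(C)<30: print(n,len(C));continue
    B=C[abs(C[:,0])<30]   # fit cylinder r=24: axis y=a+b x , z
    from scipy.optimize import least_squares
    f=lambda q:np.hypot(B[:,1]-q[0]-q[1]*B[:,0],B[:,2]-q[2])-24
    r=least_squares(f,[y0,0,z0],loss="soft_l1");print(n,len(B),"axis y",r.x[0].round(1),"tilt",r.x[1].round(3),"z",r.x[2].round(1),"rms",np.sqrt(np.mean(r.fun**2)).round(1),"x range",np.percentile(C[:,0],[1,99]).round(1))
E
python3 chk.py
```

```text
4.6167 tcp coder [   1.4 -192.9   60.1] yaw 1.288 F [-0.1 -0.8  0.5]
side 350 axis y -157.4 tilt 0.002 z 58.6 rms 1.9 x range [-35.8  54. ]
top 259 axis y -157.1 tilt -0.018 z 57.2 rms 6.9 x range [-33.3  44.4]
```

send_rows(rows=[{"x": 0.14, "y": 0.48, "z": 0.07, "roll": 0, "claw": 0.53}, {"x": 0.28, "y": 0.96, "z": 0.14, "roll": 0, "claw": 0.53}, {"x": 0.42, "y": 1.44, "z": 0.21, "roll": 0, "claw": 0.53}, {"x": 0.56, "y": 1.92, "z": 0.28, "roll": 0, "claw": 0.53}, {"x": 0.7, "y": 2.4, "z": 0.35, "roll": 0, "claw": 0.53}])

```text
clock: 5.13
eef_pos: [511.1, -129.2, 63.6]
tool_rot: [3.141, -0.0, 1.287]
force: [-0.1, -1.9, 1.4]
width: 40.3
```

send_rows(rows=[{"x": 0.14, "y": 0.48, "z": 0.07, "roll": 0, "claw": 0.53}, {"x": 0.28, "y": 0.96, "z": 0.14, "roll": 0, "claw": 0.53}, {"x": 0.42, "y": 1.44, "z": 0.21, "roll": 0, "claw": 0.53}, {"x": 0.56, "y": 1.92, "z": 0.28, "roll": 0, "claw": 0.53}, {"x": 0.7, "y": 2.4, "z": 0.35, "roll": 0, "claw": 0.53}])

```text
clock: 5.55
eef_pos: [517.9, -105.3, 67.0]
tool_rot: [-3.142, -0.0, 1.287]
force: [-1.0, -0.4, 0.6]
width: 40.0
```

send_rows(rows=[{"x": 0.14, "y": 0.48, "z": 0.07, "roll": 0, "claw": 0.53}, {"x": 0.28, "y": 0.96, "z": 0.14, "roll": 0, "claw": 0.53}, {"x": 0.42, "y": 1.44, "z": 0.21, "roll": 0, "claw": 0.53}, {"x": 0.56, "y": 1.92, "z": 0.28, "roll": 0, "claw": 0.53}, {"x": 0.7, "y": 2.4, "z": 0.35, "roll": 0, "claw": 0.53}])

```text
clock: 5.97
eef_pos: [525.0, -81.4, 70.5]
tool_rot: [-3.142, -0.0, 1.287]
force: [-0.5, -0.9, 0.3]
width: 40.1
```

send_rows(rows=[{"x": 0.14, "y": 0.48, "z": 0.07, "roll": 0, "claw": 0.53}, {"x": 0.28, "y": 0.96, "z": 0.14, "roll": 0, "claw": 0.53}, {"x": 0.42, "y": 1.44, "z": 0.21, "roll": 0, "claw": 0.53}, {"x": 0.56, "y": 1.92, "z": 0.28, "roll": 0, "claw": 0.53}, {"x": 0.7, "y": 2.4, "z": 0.35, "roll": 0, "claw": 0.53}])

```text
clock: 6.38
eef_pos: [531.9, -57.4, 74.0]
tool_rot: [-3.142, 0.0, 1.287]
force: [0.4, -1.5, 0.4]
width: 40.2
```

```bash
python3 chk.py
```

```text
6.3833 tcp coder [  1.4 -93.   74. ] yaw 1.287 F [ 0.4 -1.5  0.4]
side 386 axis y -57.9 tilt -0.003 z 72.7 rms 1.7 x range [-35.2  56.4]
top 40 axis y -58.2 tilt 0.045 z 74.9 rms 1.8 x range [-48.4  -1.5]
```

send_rows(rows=[{"x": 0.11, "y": 0.38, "z": 0.05, "roll": 0, "claw": 0.53}, {"x": 0.22, "y": 0.77, "z": 0.1, "roll": 0, "claw": 0.53}, {"x": 0.33, "y": 1.15, "z": 0.15, "roll": 0, "claw": 0.53}, {"x": 0.45, "y": 1.54, "z": 0.2, "roll": 0, "claw": 0.53}, {"x": 0.56, "y": 1.92, "z": 0.25, "roll": 0, "claw": 0.53}])

```text
clock: 6.9
eef_pos: [537.6, -38.3, 76.5]
tool_rot: [3.141, -0.0, 1.287]
force: [-0.6, -1.3, 0.4]
width: 39.9
```

send_rows(rows=[{"x": 0.08, "y": 0.29, "z": 0.05, "roll": 0, "claw": 0.53}, {"x": 0.17, "y": 0.58, "z": 0.1, "roll": 0, "claw": 0.53}, {"x": 0.25, "y": 0.86, "z": 0.15, "roll": 0, "claw": 0.53}, {"x": 0.33, "y": 1.15, "z": 0.15, "roll": 0, "claw": 0.53}, {"x": 0.42, "y": 1.44, "z": 0.15, "roll": 0, "claw": 0.53}])

```text
clock: 7.32
eef_pos: [541.6, -23.8, 77.9]
tool_rot: [-3.141, -0.0, 1.287]
force: [-0.2, -1.5, 0.2]
width: 40.1
```

```bash
python3 chk.py
```

```text
7.3167 tcp coder [  1.4 -58.   77.9] yaw 1.287 F [-0.2 -1.5  0.2]
side 409 axis y -22.8 tilt -0.011 z 79.9 rms 1.8 x range [-35.9  55. ]
top 0
```

send_rows(rows=[{"x": 0.06, "y": 0.19, "z": 0, "roll": 0, "claw": 0.53}, {"x": 0.11, "y": 0.38, "z": 0, "roll": 0, "claw": 0.53}, {"x": 0.17, "y": 0.58, "z": 0, "roll": 0, "claw": 0.53}, {"x": 0.22, "y": 0.77, "z": 0, "roll": 0, "claw": 0.53}, {"x": 0.28, "y": 0.96, "z": 0, "roll": 0, "claw": 0.53}])

```text
clock: 7.83
eef_pos: [544.5, -14.3, 77.9]
tool_rot: [3.142, -0.0, 1.287]
force: [0.1, 0.6, -0.2]
width: 40.5
```

send_rows(rows=[{"x": 0.05, "y": 0.1, "z": 0, "roll": 0, "claw": 0.53}, {"x": 0.05, "y": 0.19, "z": 0, "roll": 0, "claw": 0.53}, {"x": 0.05, "y": 0.19, "z": 0, "roll": 0, "claw": 0.53}, {"x": 0.05, "y": 0.19, "z": 0, "roll": 0, "claw": 0.53}, {"x": 0.05, "y": 0.19, "z": 0, "roll": 0, "claw": 0.53}])

```text
clock: 8.25
eef_pos: [544.9, -12.9, 78.0]
tool_rot: [-3.142, 0.0, 1.287]
force: [-1.0, -0.2, 0.5]
width: 40.2
```

```bash
python3 chk.py 0
```

```text
8.25 tcp coder [  1.5 -46.6  78. ] yaw 1.287 F [-1.  -0.2  0.5]
side 315 axis y 0.7 tilt 0.009 z 74.7 rms 1.6 x range [-35.7  56.5]
top 10
```

Bottle seated: y 0.7, z 74.7. I back off, raise and close the fingers, then cross over the arm.

send_rows(rows=[{"x": -0.28, "y": -0.96, "z": 0.2, "roll": 0, "claw": 0.53}, {"x": -0.56, "y": -1.92, "z": 2, "roll": 0, "claw": 0.53}, {"x": -0.7, "y": -2.4, "z": 6, "roll": 0, "claw": 1}, {"x": -0.7, "y": -2.4, "z": 10, "roll": 0, "claw": 1}, {"x": -0.7, "y": -2.4, "z": 14, "roll": 0, "claw": 1}])

```text
clock: 8.77
eef_pos: [536.8, -38.3, 219.3]
tool_rot: [-3.14, 0.001, 1.286]
force: [1.0, 0.3, -0.2]
width: 4.1
```

send_rows(rows=[{"x": 0, "y": 0, "z": 4, "roll": 0, "claw": 1}, {"x": 0.5, "y": 2, "z": 7, "roll": 0, "claw": 1}, {"x": 1.5, "y": 5.5, "z": 7, "roll": 0, "claw": 1}, {"x": 2.6, "y": 9.2, "z": 7, "roll": 0, "claw": 1}, {"x": 3.7, "y": 13, "z": 7, "roll": 0, "claw": 1}])

```text
clock: 9.18
eef_pos: [575.4, 92.6, 289.3]
tool_rot: [3.139, 0.0, 1.284]
force: [0.4, -0.8, -0.1]
width: -0.2
```

```bash
python3 chk.py 0; python3 -c "
from h import *
p=np.load('p.npy');print(c2w(p,(0,168,0)))"
```

```text
9.1833 tcp coder [  1.3  63.2 289.3] yaw 1.284 F [ 0.4 -0.8 -0.1]
side 306 axis y 1.0 tilt 0.023 z 74.6 rms 1.4 x range [-35.4  54.8]
top 389 axis y -0.2 tilt 0.028 z 72.7 rms 2.1 x range [-33.2  57.4]
[[603.41191125 193.61730404   0.        ]]
```

send_rows(rows=[{"x": 0.9, "y": 3.4, "z": 0, "roll": 0, "claw": 1}, {"x": 1.9, "y": 6.8, "z": 0, "roll": 0, "claw": 1}, {"x": 2.7, "y": 10, "z": 0, "roll": 0, "claw": 1}, {"x": 2.7, "y": 10, "z": -3, "roll": 0, "claw": 1}, {"x": 2.7, "y": 10, "z": -6, "roll": 0, "claw": 1}])

```text
clock: 9.7
eef_pos: [603.0, 196.0, 228.7]
tool_rot: [3.138, -0.004, 1.291]
force: [-0.3, -0.7, -0.7]
width: -0.0
```

send_rows(rows=[{"x": 0, "y": 0, "z": -1.2, "roll": 0, "claw": 1}, {"x": 0, "y": 0, "z": -2.3, "roll": 0, "claw": 1}, {"x": 0, "y": 0, "z": -2.3, "roll": 0, "claw": 1}, {"x": 0, "y": 0, "z": -2.3, "roll": 0, "claw": 1}, {"x": 0, "y": 0, "z": -2.3, "roll": 0, "claw": 1}])

```text
clock: 10.12
eef_pos: [602.8, 193.1, 206.3]
tool_rot: [3.14, -0.001, 1.287]
force: [1.2, -0.3, 1.5]
width: 0.2
```

```bash
python3 chk.py 0; python3 - <<'E'
import cv2,glob
f=sorted(glob.glob("pics/side_*.png"),key=lambda s:float(s[10:-4]))[-1];print(f)
a=cv2.imread(f)[120:300,110:290];b=cv2.imread(f.replace("side","top"))[100:240,140:280]
cv2.imwrite("pics/e.png",cv2.hconcat([cv2.resize(a,(400,400),interpolation=2),cv2.resize(b,(400,400),interpolation=2)]))
E
```

```text
10.1167 tcp coder [ -0.4 167.3 206.3] yaw 1.287 F [ 1.2 -0.3  1.5]
side 304 axis y 1.0 tilt 0.03 z 74.5 rms 1.5 x range [-35.8  56.5]
top 387 axis y 0.0 tilt 0.017 z 73.0 rms 2.2 x range [-33.1  57.2]
pics/side_10.1.png
```

View pics/e.png

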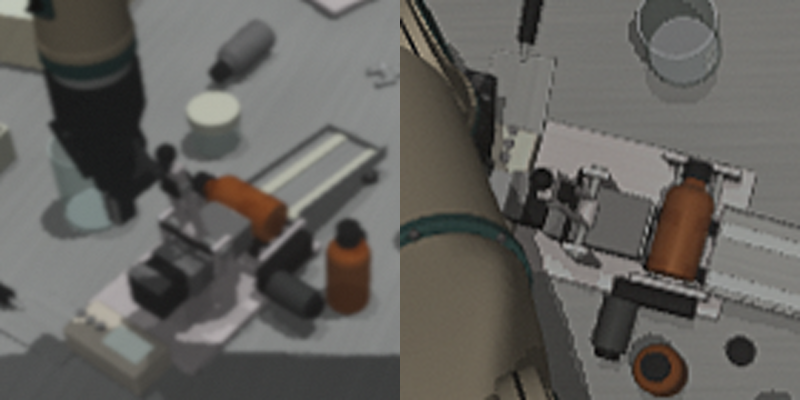

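The side crop shows the knob at (165,155) with the fingers behind it, and the bottle square between the rollers. I push the arm forward.

send_rows(rows=[{"x": -0.2, "y": -0.8, "z": 0, "roll": 0, "claw": 1}, {"x": -0.45, "y": -1.6, "z": 0, "roll": 0, "claw": 1}, {"x": -0.7, "y": -2.4, "z": 0, "roll": 0, "claw": 1}, {"x": -0.9, "y": -3.1, "z": 0, "roll": 0, "claw": 1}, {"x": -1.1, "y": -3.8, "z": 0, "roll": 0, "claw": 1}])

```text
clock: 10.63
eef_pos: [590.7, 154.0, 205.2]
tool_rot: [3.141, 0.0, 1.286]
force: [-0.6, 2.3, 0.8]
width: 0.3
```

send_rows(rows=[{"x": -0.17, "y": -0.58, "z": 0, "roll": 0, "claw": 1}, {"x": -0.33, "y": -1.15, "z": 0, "roll": 0, "claw": 1}, {"x": -0.5, "y": -1.73, "z": 0, "roll": 0, "claw": 1}, {"x": -0.67, "y": -2.3, "z": 0, "roll": 0, "claw": 1}, {"x": -0.84, "y": -2.88, "z": 0, "roll": 0, "claw": 1}])

```text
clock: 11.05
eef_pos: [582.7, 126.1, 205.1]
tool_rot: [3.141, -0.0, 1.288]
force: [2.0, 0.8, -0.1]
width: 0.1
```

send_rows(rows=[{"x": -0.17, "y": -0.58, "z": 0, "roll": 0, "claw": 1}, {"x": -0.33, "y": -1.15, "z": 0, "roll": 0, "claw": 1}, {"x": -0.5, "y": -1.73, "z": 0, "roll": 0, "claw": 1}, {"x": -0.67, "y": -2.3, "z": 0, "roll": 0, "claw": 1}, {"x": -0.84, "y": -2.88, "z": 0, "roll": 0, "claw": 1}])

```text
clock: 11.47
eef_pos: [573.7, 96.9, 204.8]
tool_rot: [-3.141, 0.0, 1.287]
force: [-0.4, 0.5, -0.4]
width: -0.2
```

```bash
cat > arm.py <<'E'
from h import *
p=np.load("p.npy")
im,d=ctrl.get_image("side")
for r in ctrl.place_of("side","press_knob")[:1]:
    th=np.linspace(-.3,2,231);e=[np.linalg.norm(proj("side",c2w(p,(0,85-126*np.cos(t),108+126*np.sin(t))))[0]-r["uv"]) for t in th]
    print("theta",th[np.argmin(e)].round(2),"err px",min(e).round(1),round(r["confidence"],2),r["uv"])
E
python3 arm.py; python3 chk.py 0
```

```text
theta 1.08 err px 3.2 0.84 [210.2, 169.8]
11.5667 tcp coder [ -1.4  65.7 204.8] yaw 1.285 F [ 0.4 -0.1  0.2]
side 301 axis y 1.2 tilt 0.005 z 74.4 rms 1.5 x range [-35.4  54.4]
top 394 axis y -0.0 tilt -0.003 z 72.6 rms 2.1 x range [-33.2  57.5]
```

send_rows(rows=[{"x": -0.14, "y": -0.48, "z": 0, "roll": 0, "claw": 1}, {"x": -0.28, "y": -0.96, "z": 0, "roll": 0, "claw": 1}, {"x": -0.42, "y": -1.44, "z": 0, "roll": 0, "claw": 1}, {"x": -0.56, "y": -1.92, "z": 0, "roll": 0, "claw": 1}, {"x": -0.7, "y": -2.4, "z": 0, "roll": 0, "claw": 1}])

```text
clock: 12.08
eef_pos: [566.9, 72.9, 204.9]
tool_rot: [-3.142, 0.0, 1.287]
force: [0.6, 0.2, -0.4]
width: -0.3
```

send_rows(rows=[{"x": 0, "y": 0, "z": 0, "roll": 0, "claw": 1}, {"x": 0, "y": 0, "z": 0, "roll": 0, "claw": 1}, {"x": 0, "y": 0, "z": 0, "roll": 0, "claw": 1}, {"x": 0, "y": 0, "z": 0, "roll": 0, "claw": 1}, {"x": 0, "y": 0, "z": 0, "roll": 0, "claw": 1}])

```text
clock: 12.5
eef_pos: [567.2, 74.1, 205.0]
tool_rot: [-3.142, -0.0, 1.288]
force: [0.4, 1.2, 0.1]
width: 0.0
```

```bash
python3 arm.py; python3 chk.py 0
```

```text
theta 0.75 err px 1.9 0.92 [222.1, 172.4]
12.6 tcp coder [ -1.4  43.  205. ] yaw 1.288 F [0.3 0.4 0.5]
side 256 axis y 1.5 tilt 0.04 z 74.5 rms 1.5 x range [-35.6  36.1]
top 132 axis y 0.7 tilt 0.027 z 73.3 rms 13.7 x range [-31.9  58.4]
```

send_rows(rows=[{"x": 0.3, "y": 1, "z": 1, "roll": 0, "claw": 1}, {"x": 0.6, "y": 2, "z": 3, "roll": 0, "claw": 1}, {"x": 0.6, "y": 2, "z": 5, "roll": 0, "claw": 1}, {"x": 0.6, "y": 2, "z": 7, "roll": 0, "claw": 1}, {"x": 0.6, "y": 2, "z": 8, "roll": 0, "claw": 1}])

```text
clock: 13.12
eef_pos: [574.1, 94.3, 287.3]
tool_rot: [3.139, -0.002, 1.288]
force: [-0.1, 0.1, -1.1]
width: 0.0
```

send_rows(rows=[{"x": 0, "y": 0, "z": 0, "roll": 0, "claw": 1}, {"x": 0, "y": 0, "z": 0, "roll": 0, "claw": 1}, {"x": 0, "y": 0, "z": 0, "roll": 0, "claw": 1}, {"x": 0, "y": 0, "z": 0, "roll": 0, "claw": 1}, {"x": 0, "y": 0, "z": 0, "roll": 0, "claw": 1}])

```text
clock: 13.53
eef_pos: [572.5, 93.4, 283.8]
tool_rot: [-3.14, 0.001, 1.287]
force: [-1.0, 0.4, 0.1]
width: -0.1
```

send_rows(rows=[{"x": 0, "y": 0, "z": 0, "roll": 0, "claw": 1}, {"x": 0, "y": 0, "z": 0, "roll": 0, "claw": 1}, {"x": 0, "y": 0, "z": 0, "roll": 0, "claw": 1}, {"x": 0, "y": 0, "z": 0, "roll": 0, "claw": 1}, {"x": 0, "y": 0, "z": 0, "roll": 0, "claw": 1}])

```text
clock: 13.95
eef_pos: [573.1, 93.7, 284.9]
tool_rot: [-3.142, -0.0, 1.287]
force: [-0.1, -0.2, 0.5]
width: -0.3
```

```bash
python3 arm.py; python3 chk.py 0; python3 - <<'E'
import cv2,glob
f=sorted(glob.glob("pics/side_*.png"),key=lambda s:float(s[10:-4]))[-1];print(f)
a=cv2.imread(f)[120:300,110:290];b=cv2.imread(f.replace("side","top"))[100:240,140:280]
cv2.imwrite("pics/g.png",cv2.hconcat([cv2.resize(a,(400,400),interpolation=2),cv2.resize(b,(400,400),interpolation=2)]))
E
```

```text
theta 0.14 err px 2.6 0.9 [234.6, 188.5]
14.05 tcp coder [ -1.2  63.6 285. ] yaw 1.287 F [-0.4  0.8  0.7]
side 150 axis y 0.4 tilt -0.011 z 74.7 rms 2.1 x range [-36.1  56.9]
top 214 axis y -0.0 tilt 0.007 z 73.0 rms 2.0 x range [-33.1  58.3]
pics/side_14.1.png
```

View pics/g.png

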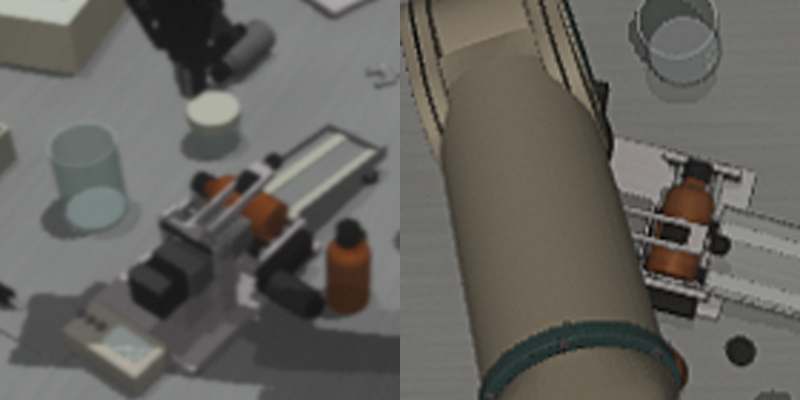

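The arm is down, with the wheel over mid-body and the knob at about (720,243) in the top crop. I let it settle and re-measure the angle.

send_rows(rows=[{"x": 0, "y": 0, "z": 0, "roll": 0, "claw": 1}, {"x": 0, "y": 0, "z": 0, "roll": 0, "claw": 1}, {"x": 0, "y": 0, "z": 0, "roll": 0, "claw": 1}, {"x": 0, "y": 0, "z": 0, "roll": 0, "claw": 1}, {"x": 0, "y": 0, "z": 0, "roll": 0, "claw": 1}])

```text
clock: 14.57
eef_pos: [573.1, 93.6, 285.0]
tool_rot: [3.142, -0.0, 1.287]
force: [0.6, 0.3, 0.4]
width: 0.4
```

send_rows(rows=[{"x": 0, "y": 0, "z": 0, "roll": 0, "claw": 1}, {"x": 0, "y": 0, "z": 0, "roll": 0, "claw": 1}, {"x": 0, "y": 0, "z": 0, "roll": 0, "claw": 1}, {"x": 0, "y": 0, "z": 0, "roll": 0, "claw": 1}, {"x": 0, "y": 0, "z": 0, "roll": 0, "claw": 1}])

```text
clock: 14.98
eef_pos: [573.1, 93.7, 285.0]
tool_rot: [3.142, -0.0, 1.287]
force: [0.4, -0.6, 0.6]
width: 0.0
```

```bash
python3 arm.py; python3 arm.py; python3 chk.py 0; python3 - <<'E'
from h import *
p=np.load("p.npy");f=sorted
im,d=ctrl.get_image("side")
uv=proj("side",c2w(p,(0,85-126,114)))[0].astype(int)
C=w2c(p,[world("side",(x,y),d[y,x]) for y in range(uv[1]-15,uv[1]+15) for x in range(uv[0]-15,uv[0]+15) if d[y,x]>0])
g=C[(abs(C[:,0])<14)&(C[:,1]<-28)&(C[:,1]>-60)&(C[:,2]>90)];print("knob top z (expect ~124 at 0.05)",np.percentile(g[:,2],[50,90,98]),len(g))
E
```

```text
theta 0.13 err px 2.2 0.85 [230.0, 189.8]
theta 0.12 err px 0.2 0.63 [232.0, 189.8]
15.1833 tcp coder [ -1.2  63.6 285. ] yaw 1.287 F [ 0.1 -0.2 -0.6]
side 152 axis y 1.0 tilt 0.021 z 74.6 rms 2.0 x range [-35.6  57.6]
top 211 axis y 0.1 tilt 0.009 z 72.9 rms 2.3 x range [-33.3  57.8]
knob top z (expect ~124 at 0.05) [119.19867763 123.84074417 124.71632198] 53
```

```bash
python3 -c "
from cell import ctrl
print(ctrl.finish_job())"
```

```text
the job is handed in; nothing more can be done
None
```

The bottle is loaded in the cradle and the pressure arm is down on it. I handed the job in at about 15 s of the 67 s allowed; no verdict was reported.

- **Moves:** I pushed the amber bottle up the gutter with two fingertips until it dropped between the rollers. I then pushed the raised pressure arm over with closed fingers until it fell onto the bottle, and backed the gripper off clear.
- **Bottle:** The last checks put it at coder y 0.1 to 1.0 mm, z about 73 to 75 mm, and square within about 0.02 rad.
- **Pressure arm:** The two readings disagree. The knob's height in the depth image (about 124 mm) gives about 0.05 rad, as expected on a seated bottle. The recogniser gave 0.12 to 0.13 rad, which is still inside the 0.15 limit. Both were steady between looks.
- **Not measured:** I had no reading of the wheel's force on the bottle, so I judged it from the arm's angle. The bystanders were only checked by eye, and not all of them were in view. The wrist force readings stayed at about 2 N or less.

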